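# Sort a spice jar, a teaspoon and a lemon into their trays under the shelf

### The job

Three things have been left out on the worktop: a spice jar, a teaspoon and a lemon. Put each into the white tray under the wooden shelf that already holds its own kind: the jar standing upright beside the other jar, the spoon lying flat inside beside the other spoon, the lemon with the other lemon. Do not tip the jar over on the way, and leave the salt shaker, the timer and the mug where they stand.

Things in the scene. Friction and masses are not known exactly. Their poses are not given: they have to be found in the camera images.
- jar_centre (a point): Loose spice jar to be sorted: clear-and-white round jar with a white cap, 47 mm across (cap 46 mm), 98 mm tall, 0.11 kg, standing upright. The point is half-way up on its axis; z is its axis, up.
- spoon_centre (a point): Loose metal teaspoon to be sorted, lying on the worktop: 132 mm long (its x; the bowl is at the +x end), 26 mm wide at the bowl, narrower along the handle (grip width at the point: 18 mm), 9 mm high overall, 20 g. The point is at the middle of its length, 4.5 mm above the surface it lies on; z is up.
- lemon_centre (a point): Loose lemon to be sorted: 78 mm long (its x), 55 mm wide (its y) and 56 mm high as it lies, 0.11 kg. The point is its centre.
- spice_floor (a point): Spice tray: the one that already holds a spice jar (45 mm across, 108 tall), fixed, its axis 56 mm behind the tray's centre. White plastic tray, fixed; inside 170 mm (its x) by 86 mm (its y), walls 4 mm thick, rim 31 mm above its inner floor, floor 4 mm above the worktop. Point: centre of the inner floor; x to the closed back, y to its left, z up.
- cutlery_floor (a point): Cutlery tray: the one that already holds a teaspoon like the loose one, fixed along the left wall, 27 mm left (+y) of the tray's centre. White plastic tray, fixed; inside 170 mm (its x) by 86 mm (its y), walls 4 mm thick, rim 31 mm above its inner floor, floor 4 mm above the worktop. Point: centre of the inner floor; x to the closed back, y to its left, z up.
- fruit_floor (a point): Fruit tray: the one that already holds a lemon like the loose one, fixed crosswise, 53 mm behind the tray's centre. White plastic tray, fixed; inside 170 mm (its x) by 86 mm (its y), walls 4 mm thick, rim 31 mm above its inner floor, floor 4 mm above the worktop. Point: centre of the inner floor; x to the closed back, y to its left, z up.
- riser: Fixed shelf over the three trays (95 mm apart, any order, same yaw as shelf). Origin: worktop level, middle of the tray row; x to back, y left. Oak board 360 wide, 16 thick, underside 250 mm up, from x -40 to +120 mm: trays are reached with the tool tilted 25-45 degrees, wrist out over the open front (its -x side, which faces the robot's right). 12 mm tubes at y +-172: feet from x -80, uprights at x 105. Things on top to z 395.
- shaker: Bystander, loose, to be left where it stands. Salt shaker, 44 mm across, 90 mm tall. Origin at the centre of its foot.
- timer: Bystander, loose, to be left where it stands. Kitchen timer, round, 64 mm across, 54 mm tall. Origin at the centre of its foot.
- mug: Bystander, loose, to be left where it stands. Mug with handle, 82 x 114 mm over the handle, 91 mm tall. Origin at the centre of that outline, on the worktop.
There are look-alikes about, which are no part of the job. Leave any red look-alike of the part that bears jar_centre alone.

How it is judged:
By the outcome, as a careful person would: the job done as asked, in the order asked, and still so for the second after the job is handed in, with the robot touching nothing.
It also fails if it takes over 61 s, if anything falls off the work surface, if the arm or the gripper's body presses on something with over 40 N, if the wrist force passes 120 N, or if a joint passes its speed limit or range.

### The arm

A 7-joint arm with a two-finger parallel gripper is mounted at the origin on a cart in front of the work surface, level with it; the furniture and walls round the work are solid. World frame = base frame: x ahead of the robot, y to its left, z up, the work surface at z = 0. Lengths are in m, angles in rad, forces in N, time in s.
With the tool pointing down it reaches from about 0.35 to 0.9 m from the base axis. Payload 8.1 kg.
Tool frame: the origin (TCP) lies between the finger pads; the fingertips stand ahead of it and the grasp point (between the pads) is the TCP (arm.nose_length is the z of the fingertips in the tool frame, in m); z points along the fingers, y is the line along which they close (so a half turn about z gives the same grasp; the last joint's range is limited). The gripper opens to 92 mm and grips with 3 to 60 N. Pads are 19 mm wide; open, the fingers measure 130 mm over their backs; the gripper's body (75 mm by 190 mm) begins 47 mm behind the grasp point.
Start: joints at [-1.436, 0.434, 0.025, 1.573, -0.012, 1.134, -0.075], TCP at [0.147, 0.607, 0.246] pointing down, gripper open.
Joint ranges: [-2.62, 2.62], [-0.44, 2.09], [-1.27, 1.32], [0.08, 2.57], [-1.32, 4.46], [0.12, 2], [-2.74, 2.74]. Speed limits (rad/s): [2.22, 2.22, 3.01, 3.01, 3.14, 3.14, 3.14].

### API

Orientations are given as a rotation vector (axis times angle).
In Python, from cell import sensors, optics, arm gives the robot as it stands.
- The arm moves only by the tool arm_command, never from a script. Its argument "deltas" is one flat list of numbers, 7 for each row, row after row: the turn, a rotation vector about the world's x, y, z as a fraction of full scale, then the shift along the world's x, y, z as a fraction of full scale, then the finger opening in mm, from 0 to 91.8. In form: [wx, wy, wz, dx, dy, dz, fingers, wx, wy, wz, dx, dy, dz, fingers, ...]. A call has 1 to 20 rows; each row is the pose to reach, as a shift and turn from the pose commanded when the call began; what a row does not reach only later rows make up. Full scale, the value 1, is 1 m for a shift and 90 degrees for a turn. A row lasts 1/10 s, in which the tool goes at most 50 mm and 8.59 degrees, less where a joint would pass 70% of its speed; a pose out of reach is approached as far as the arm can. A call with a number of a shift or a turn outside -1 to 1 is refused whole. A call with a gripper value outside its range is refused whole. The fingers move at their own pace and stop on an object; "force" is the grip in N (left out, the last holds). Time passes only in rows, so rows that repeat a pose let the fingers close. It gives the time, the measured TCP pose, the force, the opening and the grip force at its end, in the units of the state.
- sensors.observe(): the state, without advancing time (a new reading comes with each control period).
- optics.get_image(name): name is "side" or "top" or "wrist"; returns the picture (480x640x3 uint8, blue, green, red); there is no depth.
- optics.calibration(name): a dict with "camera_matrix" (3x3 intrinsics, pixels), "rvec" (rotation vector, rad) and "tvec" (3), from world to camera coordinates, as OpenCV has them. Camera axes: x right, y down, z forward; pixel columns grow to the right and rows downward; lengths in m; the calibration is good to about 2 mm. A picture is of the moment at which its call begins: read the wrist's pose just before it. calibration takes no time and is no camera call; for the wrist camera it gives the pose at the moment of the call.
- arm.sign_off(): hands the job in; it is judged then, once.
The state is a dict: "clock": time; "joints": joint angles; "dq": joint speeds; "joint_efforts": joint torques, N m; "position": TCP position; "ee_rot": TCP orientation; "force": force on the tool from outside, world axes, zero at the start; "ft_torque": the same for the moment, N m; "width": opening from 0.0 (shut) to 1.0 (fully open); "gripper_force": force on a finger pad.
Only numpy, scipy, OpenCV 4.12 (cv2) and the standard library are available. Lean on these libraries where they do the work, as an engineer would, in place of code of your own. Each camera call takes 0.05 s, during which the arm holds its last target. There are 200 camera calls.

## Working session

There is one attempt and no reset: what is moved stays moved. The work goes in short steps, Python scripts to look and compute and a tool call to move; the robot and the scene stay as the last step left them, time stands still between calls to the robot, and variables do not carry over. Pictures are saved under pics/ and viewed, at most 10 in all, crops included, and the job is handed in when it is done.

Besides the shell and the picture viewer there is one more tool, called by a JSON object that holds its "op" and its "data", one argument or row to a line. arm_command: Moves the arm, as the interface text tells. Its arguments: {"type":"object","properties":{"deltas":{"type":"array","items":{"type":"number"}},"force":{"type":"number"}},"required":["deltas"]}

```bash
ls; mkdir -p pics
python3 - <<'E'
from cell import sensors, optics, arm
import cv2
print(sensors.observe(), arm.nose_length)
for n in ("top","side"):
    cv2.imwrite(f"pics/{n}0.png", optics.get_image(n))
    c=optics.calibration(n); print(n,c)
E
```

```text
pics
{'clock': 0.0, 'joints': array([-1.43558183,  0.4352289 ,  0.02496534,  1.57409604, -0.01159539,
        1.1340011 , -0.07513023]), 'dq': array([ 0.00044197,  0.00103969,  0.00116168,  0.00047253, -0.00086809,
        0.00287048,  0.00072994]), 'joint_efforts': array([-6.06619506e-05, -6.67858243e+01,  9.84762870e-01, -3.14449954e+01,
       -6.07411587e-02,  4.31198487e-02,  1.68036845e-04]), 'position': array([0.14717349, 0.60692708, 0.2449416 ]), 'ee_rot': array([-3.72815343e-01, -3.11934822e+00,  2.49421627e-03]), 'force': array([-0.97095377,  0.38828564, -0.83318019]), 'ft_torque': array([ 0.01290244,  0.00916161, -0.00729163]), 'gripper_force': 0.0, 'width': 0.9976920602883514} 0.019
top {'camera_matrix': array([[439.26304032,   0.        , 319.73838519],
       [  0.        , 439.26304032, 241.277842  ],
       [  0.        ,   0.        ,   1.        ]]), 'rvec': array([ 2.1601376 , -2.18469348,  0.10879759]), 'tvec': array([-0.17413247,  0.55261338,  0.91646787])}
side {'camera_matrix': array([[622.5402912 ,   0.        , 319.12568037],
       [  0.        , 622.5402912 , 234.53995843],
       [  0.        ,   0.        ,   1.        ]]), 'rvec': array([ 0.44338897, -2.68021822,  1.25561737]), 'tvec': array([0.479679  , 0.27268006, 0.94785233])}
```

View pics/top0.png

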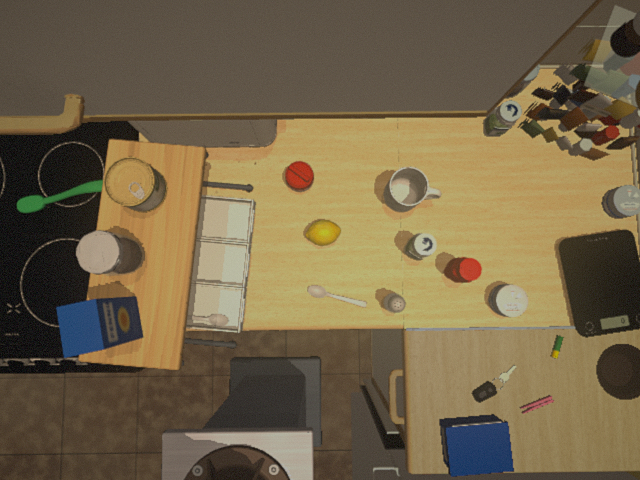

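View pics/side0.png

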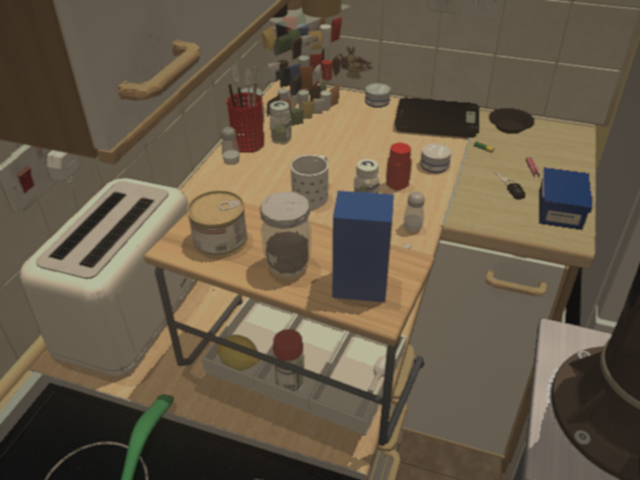

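The top view shows the lemon at (323,233), the spoon at (337,296) with its bowl to the left, the white-capped jar at (423,245) and its red look-alike at (463,269). It also shows the mug at (408,190), the timer at (299,176), the shaker at (395,302) and the trays around (222,265). The side view shows that from far to near the trays are fruit, spice, cutlery.

```bash
cat > h.py <<'E'
import numpy as np, cv2
from cell import sensors, optics, arm
def ray(cal,u,v):
    R=cv2.Rodrigues(np.array(cal["rvec"]))[0]; K=cal["camera_matrix"]
    d=R.T@np.linalg.inv(K)@np.array([u,v,1.]); o=-R.T@np.array(cal["tvec"]).ravel()
    return o,d
def at(cal,u,v,z):
    o,d=ray(cal,u,v); return o+d*(z-o[2])/d[2]
def proj(cal,P):
    return cv2.projectPoints(np.array(P,float).reshape(-1,1,3),np.array(cal["rvec"]),np.array(cal["tvec"]),cal["camera_matrix"],None)[0].reshape(-1,2)
E
python3 - <<'E'
from h import *
c=optics.calibration("top")
im=cv2.imread("pics/top0.png")
cv2.imwrite("pics/top0c.png",cv2.resize(im[150:350,180:480],(800,533),interpolation=cv2.INTER_CUBIC))
for n,u,v,z in [("lemon",323,233,.028),("jar",424,244,.098),("spoon",337,296,.005),("red",464,268,.098),("jar2",508,110,.098),("timer",299,176,.05),("shaker",397,302,.09),("mug",408,188,.09)]: print(n,at(c,u,v,z).round(3))
for u,v in [(204,198),(255,200),(243,331),(188,326)]: print(at(c,u,v,.035).round(3))
print(proj(c,[[.147,.607,.246],[0,0,0]]))
E
```

```text
lemon [ 0.568 -0.188  0.028]
jar [ 0.536 -0.387  0.098]
spoon [ 0.433 -0.217  0.005]
red [ 0.487 -0.465  0.098]
jar2 [ 0.809 -0.569  0.098]
timer [ 0.688 -0.138  0.05 ]
shaker [ 0.422 -0.332  0.09 ]
mug [ 0.651 -0.361  0.09 ]
[0.646 0.067 0.035]
[ 0.641 -0.042  0.035]
[ 0.363 -0.018  0.035]
[0.375 0.097 0.035]
[[-182.52469435  491.09104599]
 [ 236.27669482  506.14542764]]
```

View pics/top0c.png

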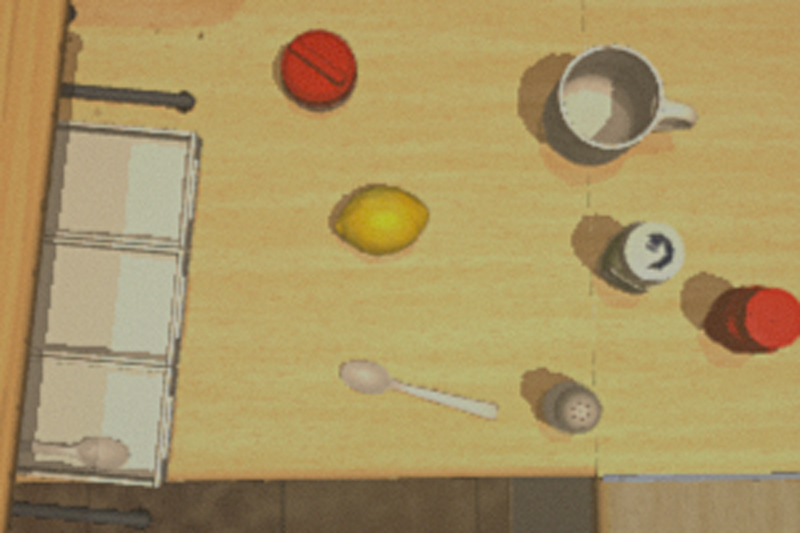

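The crop gives these positions, which need to be fitted:
- **Lemon:** tips at crop (333,219) and (429,214).
- **Spoon:** bowl tip (338,372), handle end (497,411).
- **Jar:** cap at (655,250).
- **Tray block and feet:** tray front corners (200,131) and (160,487), foot ends (193,100) and (150,519).

The fixed spoon is in the nearest tray.

Run:
```python
from h import *
from scipy.optimize import least_squares
c=optics.calibration("top"); s=optics.calibration("side")
P=lambda U,V:(180+(U+.5)/2.6667-.5,150+(V+.5)/2.665-.5)
pts=[((-.08,-.172,.006),(193,100)),((-.08,.172,.006),(150,519)),((-.089,-.142,.035),(200,131)),((-.089,.142,.035),(160,487))]
def w(q,p): 
    x,y,a=q; p=np.atleast_2d(p); return np.c_[x+np.cos(a)*p[:,0]-np.sin(a)*p[:,1], y+np.sin(a)*p[:,0]+np.cos(a)*p[:,1], p[:,2]]
A=np.array([p for p,_ in pts]); B=np.array([P(*u) for _,u in pts])
r=least_squares(lambda q:(proj(c,w(q,A))-B).ravel(),[.5,.05,1.5])
print("riser",r.x.round(4),r.fun.round(1)); q=r.x
for n,y in(("cut",.095),("spice",0),("fruit",-.095)): print(n,w(q,[[0,y,.004]]).round(3))
# check in side: fixed jar top (axis +56, top 108+4), predicted px
print("side fixedjar top",proj(s,w(q,[[.056,0,.112]])), "board corners",proj(s,w(q,[[-.04,.18,.266],[.12,.18,.266],[.12,-.18,.266]])))
print("top board corner",proj(c,w(q,[[-.04,.18,.266],[-.04,-.18,.266]])))
a=at(c,*P(338,372),.006);b=at(c,*P(497,411),.003); m=(a+b)/2
print("spoon",m.round(3),"len",np.hypot(*(a-b)[:2]).round(3),"yaw",np.degrees(np.arctan2(*(a-b)[1::-1])).round(1))
a=at(c,*P(333,219),.028);b=at(c,*P(429,214),.028)
print("lemon",((a+b)/2).round(3),at(c,*P(381,219),.04).round(3),"len",np.hypot(*(a-b)[:2]).round(3),"yaw",np.degrees(np.arctan2(*(a-b)[1::-1])).round(1))
j=at(c,*P(655,250),.098); print("jar",j.round(3), "cap dia", np.hypot(*(at(c,*P(625,250),.098)-at(c,*P(685,250),.098))[:2]).round(3),"side proj top/foot",proj(s,[j,[j[0],j[1],0]]).round(0))
# red jar height from top+side
o1,d1=ray(c,*P(775,317));o2,d2=ray(s,400,150)
t=np.linalg.lstsq(np.c_[d1,-d2],o2-o1,rcond=None)[0];print("red top",(o1+d1*t[0]).round(3),(o2+d2*t[1]).round(3))
print("handle",at(c,*P(690,117),.06).round(3), "cam", ray(c,0,0)[0].round(2), "wallx z.5",at(c,300,115,.5).round(2))
print("depth of board edge at y0", w(q,[[-.04,0,.25]]))
```

```text
riser [0.5113 0.0635 1.4694] [ 0.9  0.4  0.3  0.1 -1.  -0.2 -0.2 -0.2]
cut [[0.417 0.073 0.004]]
spice [[0.511 0.064 0.004]]
fruit [[0.606 0.054 0.004]]
side fixedjar top [[286.12227107 338.84514426]] board corners [[433.9278051  254.97608957]
 [393.56962074 338.71049936]
 [140.56580157 253.98784358]]
top board corner [[178.80562428 370.15325165]
 [205.46229063 145.76455645]]
spoon [ 0.432 -0.215  0.005] len 0.133 yaw 75.6
lemon [ 0.573 -0.187  0.028] [ 0.569 -0.187  0.04 ] len 0.078 yaw 92.4
jar [ 0.537 -0.39   0.098] cap dia 0.045 side proj top/foot [[366. 164.]
 [364. 202.]]
red top [ 0.486 -0.48   0.089] [ 0.485 -0.48   0.09 ]
handle [ 0.645 -0.43   0.06 ] cam [ 0.46 -0.18  0.97] wallx z.5 [ 0.64 -0.16  0.5 ]
depth of board edge at y0 [[0.50723188 0.02372463 0.25      ]]
```

```bash
cat >> h.py <<'E'
from scipy.spatial.transform import Rotation as Ro
def tool(lean_deg, axis_deg):
    """z leans forward (horizontal dir axis_deg) by lean; y horizontal = axis-90deg"""
    a=np.radians(axis_deg); l=np.radians(lean_deg)
    z=np.array([np.cos(a)*np.sin(l),np.sin(a)*np.sin(l),-np.cos(l)]); y=np.array([np.sin(a),-np.cos(a),0])
    return Ro.from_matrix(np.c_[np.cross(y,z),y,z])
def delta(pos,R,s=None):
    s=s or sensors.observe()
    w=(R*Ro.from_rotvec(s["ee_rot"]).inv()).as_rotvec()/(np.pi/2)
    return np.r_[w,np.array(pos)-s["position"]].round(4)
E
python3 - <<'E'
from h import *
c=optics.calibration("top"); s=optics.calibration("side")
for a,b in (((73,97),(192,45)),((80,130),(185,52))):
    o1,d1=ray(c,*a);o2,d2=ray(s,*b)
    t=np.linalg.lstsq(np.c_[d1,-d2],o2-o1,rcond=None)[0];print((o1+d1*t[0]).round(3),(o2+d2*t[1]).round(3))
print(delta([.48,-.22,.5],tool(0,84.2)), delta([.5,-.3,.3],tool(30,84.2)))
E
```

```text
[0.651 0.07  0.536] [0.637 0.066 0.527]
[0.624 0.073 0.515] [0.639 0.079 0.523]
[ 6.000e-04 -7.000e-04 -9.130e-01  3.328e-01 -8.270e-01  2.550e-01] [ 0.297   0.2091 -0.8908  0.3528 -0.907   0.055 ]
```

{"op": "arm_command", "data": {
  "deltas": [0, 0, 0, 0, 0, 0.12, 70, 0, 0, 0, 0, 0, 0.24, 70, 0, 0, 0, 0, 0, 0.24, 70, 0, 0, 0, 0, 0, 0.24, 70, 0, 0, 0, 0, 0, 0.24, 70, 0, 0, -0.1, 0.05, -0.06, 0.24, 70, 0, 0, -0.2, 0.1, -0.12, 0.24, 70, 0, 0, -0.3, 0.15, -0.19, 0.24, 70, 0, 0, -0.3, 0.15, -0.19, 0.24, 70, 0, 0, -0.3, 0.15, -0.19, 0.24, 70],
  "force": 20
}}

```text
clock: 1.1
position: [0.2988, 0.4148, 0.4857]
ee_rot: [1.095, 2.944, -0.0]
force: [-0.4, 0.9, 0.5]
width: 0.766
gripper_force: 0.0
```

Run:
```python
from h import *
s=sensors.observe();print(s["clock"],s["position"],s["joints"].round(2),s["force"].round(1))
print(delta([.42,.15,.485],tool(0,110)),delta([.45,-.25,.485],tool(0,84.2)))
```

```text
1.1 [0.29877365 0.41477199 0.48567199] [-1.23  0.14  0.22  1.41 -0.03  1.6  -0.16] [-0.4  0.9  0.5]
[ 3.000e-04  1.000e-04 -3.246e-01  1.212e-01 -2.648e-01 -7.000e-04] [ 3.000e-04  0.000e+00 -6.113e-01  1.512e-01 -6.648e-01 -7.000e-04]
```

{"op": "arm_command", "data": {
  "deltas": [0, 0, -0.08, 0.03, -0.045, 0, 70, 0, 0, -0.15, 0.06, -0.09, 0, 70, 0, 0, -0.22, 0.08, -0.135, 0, 70, 0, 0, -0.28, 0.1, -0.18, 0, 70, 0, 0, -0.34, 0.115, -0.225, 0, 70, 0, 0, -0.4, 0.12, -0.27, 0, 70, 0, 0, -0.45, 0.12, -0.32, 0, 70, 0, 0, -0.5, 0.12, -0.37, 0, 70, 0, 0, -0.55, 0.12, -0.42, 0, 70, 0, 0, -0.61, 0.13, -0.47, 0, 70, 0, 0, -0.61, 0.14, -0.52, 0, 70, 0, 0, -0.61, 0.15, -0.57, 0, 70, 0, 0, -0.61, 0.15, -0.62, 0, 70, 0, 0, -0.61, 0.15, -0.66, 0, 70, 0, 0, -0.61, 0.15, -0.66, 0, 70]
}}

```text
clock: 2.6
position: [0.4449, -0.2488, 0.4855]
ee_rot: [2.335, 2.099, -0.005]
force: [-0.5, -0.5, -0.2]
width: 0.762
gripper_force: 0.0
```

Run:
```python
from h import *
s=sensors.observe();print(s["clock"],s["position"],s["joints"].round(2),s["force"].round(1))
T=tool(30,84.2)
print(delta([.5,-.33,.3],T),delta([.537,-.39,.2],T),delta([.537,-.39,.086],T))
```

```text
2.6 [ 0.44489347 -0.24877107  0.48550237] [-0.41  0.17  1.01  1.45 -0.14  1.6   0.48] [-0.5 -0.5 -0.2]
[ 0.3334 -0.0354  0.0031  0.0551 -0.0812 -0.1855] [ 0.3334 -0.0354  0.0031  0.0921 -0.1412 -0.2855] [ 0.3334 -0.0354  0.0031  0.0921 -0.1412 -0.3995]
```

{"op": "arm_command", "data": {
  "deltas": [0.08, -0.01, 0, 0.02, -0.03, -0.04, 70, 0.16, -0.02, 0, 0.04, -0.06, -0.08, 70, 0.24, -0.03, 0, 0.06, -0.09, -0.13, 70, 0.333, -0.035, 0.003, 0.08, -0.12, -0.18, 70, 0.333, -0.035, 0.003, 0.092, -0.141, -0.22, 70, 0.333, -0.035, 0.003, 0.092, -0.141, -0.26, 70, 0.333, -0.035, 0.003, 0.092, -0.141, -0.285, 70, 0.333, -0.035, 0.003, 0.092, -0.141, -0.285, 70, 0.333, -0.035, 0.003, 0.092, -0.141, -0.285, 70]
}}

```text
clock: 3.5
position: [0.5386, -0.382, 0.1953]
ee_rot: [-2.02, -1.838, -0.548]
force: [0.8, 1.2, -0.8]
width: 0.763
gripper_force: 0.0
```

Run:
```python
from h import *
s=sensors.observe();print(s["clock"],s["position"],s["joints"].round(2),s["force"].round(1))
T=tool(30,84.2)
print(delta([.537,-.39,.2],T),delta([.537,-.39,.086],T))
c=optics.calibration("wrist"); cv2.imwrite("pics/w1.png",optics.get_image("wrist"))
print(proj(c,[[.537,-.39,.098],[.537,-.39,0]]))
```

```text
3.5 [ 0.53856054 -0.38198079  0.19529671] [ 0.36  0.85  0.78  1.32 -0.84  1.68  1.11] [ 0.8  1.2 -0.8]
[-0.0048 -0.0006 -0.0049 -0.0016 -0.008   0.0047] [-0.0048 -0.0006 -0.0049 -0.0016 -0.008  -0.1093]
[[317.55893595 346.18117504]
 [317.95004915 346.21037019]]
```

View pics/w1.png

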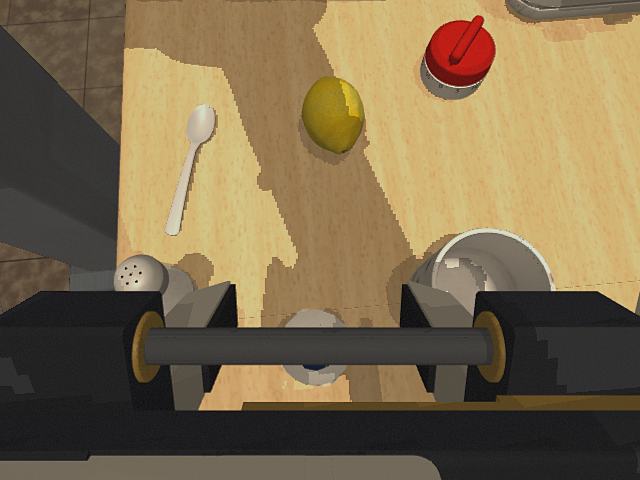

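The wrist view shows the jar's cap at (315,347), centred between the fingers. The prediction was (317,346).

{"op": "arm_command", "data": {
  "deltas": [0, 0, 0, 0, 0, -0.03, 66, 0, 0, 0, 0, 0, -0.06, 66, 0, 0, 0, 0, 0, -0.06, 66, 0, 0, 0, 0, 0, -0.06, 66]
}}

```text
clock: 3.95
position: [0.5399, -0.3834, 0.1433]
ee_rot: [-2.023, -1.848, -0.551]
force: [-1.2, -0.0, 0.7]
width: 0.72
gripper_force: 0.0
```

Run:
```python
from h import *
s=sensors.observe();print(s["clock"],s["position"],s["joints"].round(2),s["force"].round(1))
T=tool(30,84.2)
print(delta([.537,-.39,.086],T))
```

```text
3.95 [ 0.5398577  -0.38338247  0.14326865] [ 0.36  0.9   0.76  1.36 -0.87  1.61  1.16] [-1.2 -0.   0.7]
[-0.0007  0.0044 -0.0057 -0.0029 -0.0066 -0.0573]
```

{"op": "arm_command", "data": {
  "deltas": [0, 0, 0, -0.003, -0.007, -0.02, 66, 0, 0, 0, -0.003, -0.007, -0.04, 66, 0, 0, 0, -0.003, -0.007, -0.052, 66, 0, 0, 0, -0.003, -0.007, -0.052, 66, 0, 0, 0, -0.003, -0.007, -0.052, 66]
}}

```text
clock: 4.45
position: [0.5363, -0.3904, 0.0887]
ee_rot: [-2.023, -1.845, -0.55]
force: [0.4, -0.0, -0.2]
width: 0.72
gripper_force: 0.0
```

Run:
```python
from h import *
s=sensors.observe();print(s["clock"],s["position"],s["joints"].round(2),s["force"].round(1))
T=tool(30,84.2)
print(delta([.537,-.39,.086],T))
```

```text
4.45 [ 0.53628908 -0.39036504  0.08870829] [ 0.38  0.96  0.74  1.39 -0.89  1.54  1.21] [ 0.4 -0.  -0.2]
[-0.0015  0.0033 -0.0052  0.0007  0.0004 -0.0027]
```

{"op": "arm_command", "data": {
  "deltas": [0, 0, 0, 0, 0, -0.003, 66, 0, 0, 0, 0, 0, -0.003, 40, 0, 0, 0, 0, 0, -0.003, 40, 0, 0, 0, 0, 0, -0.003, 40, 0, 0, 0, 0, 0, -0.003, 40, 0, 0, 0, 0, 0, -0.003, 40, 0, 0, 0, 0, 0, -0.003, 40],
  "force": 20
}}

```text
clock: 5.15
position: [0.5363, -0.3907, 0.086]
ee_rot: [-2.024, -1.846, -0.55]
force: [-0.4, 0.3, 2.4]
width: 0.524
gripper_force: 20.0
```

{"op": "arm_command", "data": {
  "deltas": [0, 0, 0, 0, 0, 0.02, 40, 0, 0, 0, 0, 0, 0.05, 40, 0, 0, 0, 0, 0, 0.09, 40, 0, 0, 0, 0, 0.01, 0.11, 40, 0, 0, 0, 0, 0.04, 0.12, 40, 0, 0, 0, -0.005, 0.08, 0.12, 40, 0, 0, 0, -0.01, 0.12, 0.12, 40, 0, 0, 0, -0.015, 0.16, 0.12, 40, 0, 0, 0, -0.02, 0.2, 0.11, 40, 0, 0, 0, -0.025, 0.24, 0.1, 40, 0, 0, 0, -0.027, 0.28, 0.08, 40, 0, 0, 0, -0.027, 0.31, 0.065, 40, 0, 0, 0, -0.027, 0.34, 0.06, 40, 0, 0, 0, -0.027, 0.37, 0.06, 40, 0, 0, 0, -0.027, 0.38, 0.06, 40, 0, 0, 0, -0.027, 0.38, 0.06, 40, 0, 0, 0, -0.027, 0.38, 0.06, 40]
}}

```text
clock: 6.85
position: [0.5094, -0.0114, 0.1462]
ee_rot: [-2.024, -1.847, -0.55]
force: [-0.4, -1.4, -0.5]
width: 0.529
gripper_force: 20.0
```

Run:
```python
from h import *
s=sensors.observe();print(s["clock"],s["position"],s["joints"].round(2),s["force"].round(1))
T=tool(30,84.2)
print(delta([.509,.043,.091],T))
c=optics.calibration("wrist"); cv2.imwrite("pics/w2.png",optics.get_image("wrist"))
a=np.array([.1013,.9949,0]);b=np.array([-.9949,.1013,0]);o=np.array([.5113,.0635,0])
F=lambda x,y,z:o+x*a+y*b+[0,0,z]
print(proj(c,[F(.056,0,.112),F(-.02,0,.004),F(-.085,.043,.035),F(-.085,-.043,.035)]))
```

```text
6.85 [ 0.50935261 -0.0113694   0.14615629] [-0.28  0.55  0.76  2.02 -0.96  1.17  0.96] [-0.4 -1.4 -0.5]
[-0.0006  0.0041 -0.005  -0.0004  0.0544 -0.0552]
[[309.89584002  82.83850667]
 [310.51945071 259.43391393]
 [241.80938223 347.99198262]
 [375.30925984 349.11981458]]
```

View pics/w2.png

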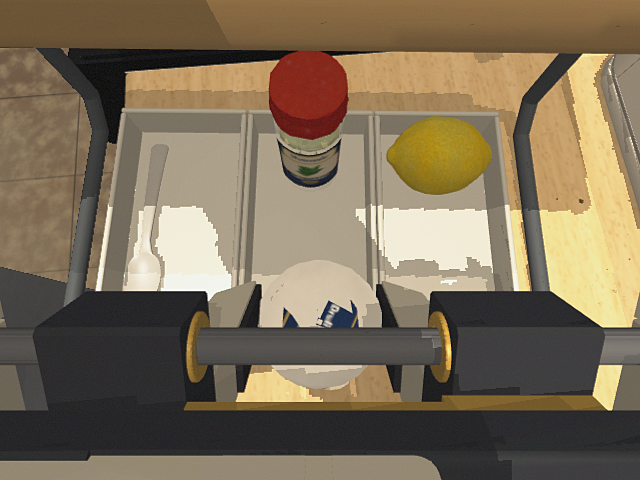

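The held jar is upright in front of the middle tray, and the fixed red-capped jar at (308,88) is within 5 px of the prediction. The fixed spoon is in the left tray and the fixed lemon in the right one.

{"op": "arm_command", "data": {
  "deltas": [0, 0, 0, 0, 0.02, -0.01, 40, 0, 0, 0, 0, 0.04, -0.025, 40, 0, 0, 0, 0, 0.054, -0.035, 40, 0, 0, 0, 0, 0.054, -0.045, 40, 0, 0, 0, 0, 0.054, -0.05, 40, 0, 0, 0, 0, 0.054, -0.053, 40, 0, 0, 0, 0, 0.054, -0.053, 40]
}}

```text
clock: 7.6
position: [0.5094, 0.0423, 0.0925]
ee_rot: [-2.025, -1.845, -0.55]
force: [-0.3, -0.1, -1.0]
width: 0.526
gripper_force: 20.0
```

Run:
```python
from h import *
s=sensors.observe();print(s["clock"],s["position"],s["joints"].round(2),s["force"].round(1))
T=tool(30,84.2)
print(delta([.509,.043,.091],T))
```

```text
7.6 [0.50943402 0.04226315 0.09252018] [-0.33  0.61  0.69  2.1  -1.1   1.06  1.01] [-0.3 -0.1 -1. ]
[-0.0007  0.0035 -0.0042 -0.0004  0.0007 -0.0015]
```

{"op": "arm_command", "data": {
  "deltas": [0, 0, 0, 0, 0, -0.002, 40, 0, 0, 0, 0, 0, -0.002, 50, 0, 0, 0, 0, 0, -0.002, 58, 0, 0, 0, 0, 0, -0.002, 64, 0, 0, 0, 0, 0, -0.002, 64, 0, 0, 0, -0.001, -0.01, 0.015, 64, 0, 0, 0, -0.003, -0.03, 0.05, 64, 0, 0, 0, -0.005, -0.055, 0.09, 64, 0, 0, 0, -0.005, -0.1, 0.11, 64, 0, 0, 0, -0.005, -0.14, 0.11, 64, 0, 0, 0, -0.005, -0.14, 0.11, 64]
}}

```text
clock: 8.7
position: [0.5045, -0.1028, 0.2037]
ee_rot: [-2.034, -1.844, -0.551]
force: [1.1, 0.1, -0.8]
width: 0.699
gripper_force: 0.0
```

Run:
```python
from h import *
s=sensors.observe();print(s["clock"],s["position"],s["joints"].round(2),s["force"].round(1))
T=tool(30,75.6)
print(delta([.432,-.215,.12],T))
im=optics.get_image("wrist"); sd=optics.get_image("side")[280:440,180:420]
cv2.imwrite("pics/w3.png",np.hstack([cv2.resize(im,(440,330)),cv2.resize(sd,(360,240),interpolation=2)[:330] if 0 else cv2.copyMakeBorder(cv2.resize(sd,(360,240)),0,90,0,0,0)]))
```

```text
8.7 [ 0.50447111 -0.1027671   0.20372475] [-0.15  0.52  0.82  1.89 -0.84  1.34  0.96] [ 1.1  0.1 -0.8]
[ 0.0022  0.005  -0.0964 -0.0725 -0.1122 -0.0837]
```

View pics/w3.png

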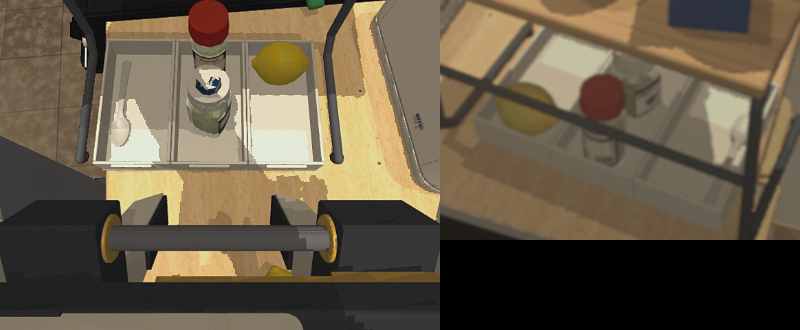

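The jar stands upright in the middle tray in front of the fixed jar. The spoon is next.

{"op": "arm_command", "data": {
  "deltas": [0, 0, -0.03, -0.02, -0.04, -0.02, 50, 0, 0, -0.06, -0.04, -0.075, -0.045, 50, 0.002, 0.005, -0.096, -0.06, -0.105, -0.075, 50, 0.002, 0.005, -0.096, -0.073, -0.112, -0.11, 50, 0.002, 0.005, -0.096, -0.073, -0.112, -0.14, 50, 0.002, 0.005, -0.096, -0.073, -0.112, -0.16, 50, 0.002, 0.005, -0.096, -0.073, -0.112, -0.16, 50, 0.002, 0.005, -0.096, -0.073, -0.112, -0.16, 50]
}}

```text
clock: 9.6
position: [0.4314, -0.2074, 0.0429]
ee_rot: [-2.17, -1.696, -0.584]
force: [0.2, 0.5, 0.0]
width: 0.545
gripper_force: 0.0
```

Run:
```python
from h import *
s=sensors.observe();print(s["clock"],s["position"],s["joints"].round(2),s["force"].round(1))
T=tool(30,75.6)
print(delta([.432,-.215,.022],T))
c=optics.calibration("wrist"); im=optics.get_image("wrist")
print(proj(c,[[.448,-.151,.005],[.415,-.279,.003],s["position"]]))
cv2.imwrite("pics/w4.png",im)
```

```text
9.6 [ 0.43139414 -0.20741094  0.04291035] [ 0.18  0.77  0.74  2.03 -1.02  1.18  1.34] [0.2 0.5 0. ]
[-0.0037 -0.0017 -0.0055  0.0006 -0.0076 -0.0209]
[[323.82009885 210.54185492]
 [321.83808567 501.76327507]
 [318.53383244 324.00948353]]
```

View pics/w4.png

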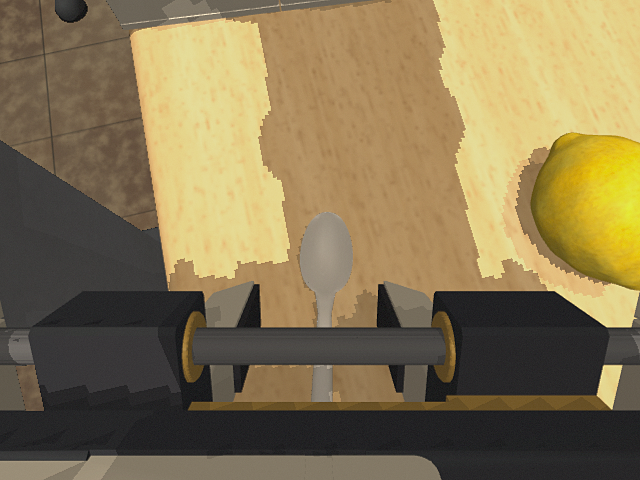

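The spoon runs straight between the fingers, with its bowl tip at (326,213) against a prediction of (324,210).

{"op": "arm_command", "data": {
  "deltas": [0, 0, 0, 0.001, -0.004, -0.012, 50, 0, 0, 0, 0.001, -0.004, -0.02, 50, 0, 0, 0, 0.001, -0.004, -0.021, 50, 0, 0, 0, 0.001, -0.004, -0.021, 40, 0, 0, 0, 0.001, -0.004, -0.021, 20, 0, 0, 0, 0.001, -0.004, -0.021, 0, 0, 0, 0, 0.001, -0.004, -0.021, 0, 0, 0, 0, 0.001, -0.004, -0.021, 0, 0, 0, 0, 0.001, -0.004, -0.021, 0, 0, 0, 0, 0.001, -0.004, -0.021, 0],
  "force": 12
}}

```text
clock: 10.65
position: [0.4322, -0.2125, 0.0218]
ee_rot: [-2.172, -1.696, -0.584]
force: [0.3, 0.2, 0.9]
width: 0.215
gripper_force: 12.0
```

The body of the gripper would hit the placed jar if I laid the spoon in from a mid-handle grip. I'll set the spoon down in free space, aligned with the trays, and re-grip it nearer the handle end with a steeper tilt.

{"op": "arm_command", "data": {
  "deltas": [0, 0, 0, 0, 0, 0.02, 0, 0, 0, 0.03, -0.002, 0.03, 0.025, 0, 0, 0, 0.06, -0.005, 0.06, 0.025, 0, 0, 0, 0.096, -0.007, 0.09, 0.02, 0, 0, 0, 0.096, -0.007, 0.095, 0.008, 0, 0, 0, 0.096, -0.007, 0.095, 0.001, 0, 0, 0, 0.096, -0.007, 0.095, 0.001, 0, 0, 0, 0.096, -0.007, 0.095, 0.001, 30, 0, 0, 0.096, -0.007, 0.095, 0.001, 50, 0, 0, 0.096, -0.007, 0.095, 0.001, 50, 0, 0, 0.096, -0.01, 0.05, 0.07, 50, 0, 0, 0.096, -0.01, 0.02, 0.11, 50, 0, 0, 0.096, -0.01, 0.02, 0.11, 50, 0, 0, 0.096, -0.01, 0.02, 0.11, 50],
  "force": 20
}}

```text
clock: 12.05
position: [0.4232, -0.1972, 0.1349]
ee_rot: [-2.029, -1.843, -0.545]
force: [-0.1, -0.7, -0.5]
width: 0.545
gripper_force: 0.0
```

Run:
```python
from h import *
s=sensors.observe();print(s["clock"],s["position"],s["joints"].round(2),s["force"].round(1))
for l in(40,45): print(delta([.421,-.159,.06],tool(l,84.2)))
c=optics.calibration("wrist"); im=optics.get_image("wrist")
print(proj(c,[[.4317,-.054,.005],[.425,-.12,.004],[.4183,-.186,.003]]).round(0))
cv2.imwrite("pics/w5.png",im)
```

```text
12.05 [ 0.42317579 -0.19719878  0.13486039] [ 0.09  0.62  0.81  1.97 -0.83  1.3   1.26] [-0.1 -0.7 -0.5]
[ 0.1113 -0.0093 -0.0026 -0.0022  0.0382 -0.0749]
[ 0.1665 -0.0148 -0.0025 -0.0022  0.0382 -0.0749]
[[311. 145.]
 [310. 227.]
 [310. 317.]]
```

View pics/w5.png

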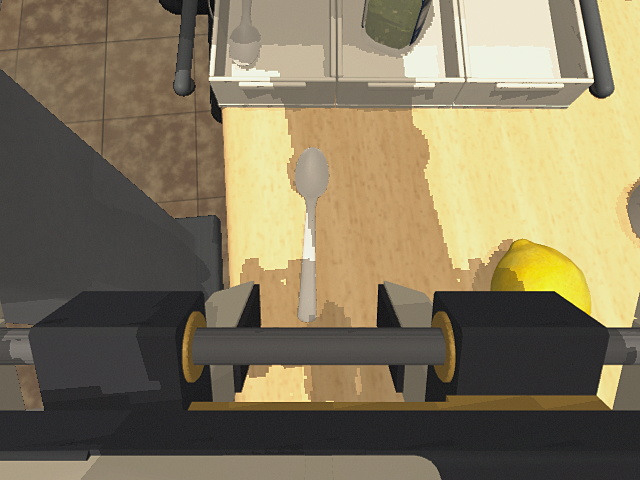

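The spoon lies at (313,148) to (307,321), square to the trays to within about 2°, as predicted. Now I'll re-grip it at a 45° tilt.

{"op": "arm_command", "data": {
  "deltas": [0.08, -0.007, 0, -0.001, 0.01, -0.01, 50, 0.166, -0.015, -0.002, -0.002, 0.02, -0.03, 50, 0.166, -0.015, -0.002, -0.002, 0.037, -0.06, 50, 0.166, -0.015, -0.002, -0.002, 0.037, -0.085, 50, 0.166, -0.015, -0.002, -0.002, 0.037, -0.085, 50, 0.166, -0.015, -0.002, -0.002, 0.037, -0.085, 50]
}}

```text
clock: 12.7
position: [0.4198, -0.155, 0.0466]
ee_rot: [-1.851, -1.678, -0.767]
force: [1.1, -0.9, 0.4]
width: 0.544
gripper_force: 0.0
```

Run:
```python
from h import *
s=sensors.observe();print(s["clock"],s["position"],s["joints"].round(2),s["force"].round(1))
for l in(40,45): print(delta([.421,-.16,.0215],tool(l,84.2)))
```

```text
12.7 [ 0.41983508 -0.15500617  0.04658594] [ 0.28  0.85  0.62  1.98 -0.99  1.39  1.48] [ 1.1 -0.9  0.4]
[-0.0589  0.0021 -0.0035  0.0012 -0.005  -0.0251]
[-0.0036 -0.0034 -0.0037  0.0012 -0.005  -0.0251]
```

{"op": "arm_command", "data": {
  "deltas": [0, 0, 0, 0.001, -0.004, -0.012, 50, 0, 0, 0, 0.001, -0.004, -0.022, 50, 0, 0, 0, 0.001, -0.004, -0.025, 50, 0, 0, 0, 0.001, -0.004, -0.025, 40, 0, 0, 0, 0.001, -0.004, -0.025, 20, 0, 0, 0, 0.001, -0.004, -0.025, 0, 0, 0, 0, 0.001, -0.004, -0.025, 0, 0, 0, 0, 0.001, -0.004, -0.025, 0, 0, 0, 0, 0.001, -0.004, -0.025, 0, 0, 0, 0, 0.001, -0.004, -0.025, 0],
  "force": 20
}}

```text
clock: 13.7
position: [0.4214, -0.1596, 0.0219]
ee_rot: [-1.852, -1.68, -0.768]
force: [0.1, -1.0, 1.8]
width: 0.137
gripper_force: 20.0
```

Run:
```python
from h import *
s=sensors.observe();print(s["clock"],s["position"],s["force"].round(1),s["width"]*91.8,s["gripper_force"])
a=np.array([.1013,.9949,0]);b=np.array([-.9949,.1013,0]);o=np.array([.5113,.0635,0])
for x,y in((-.054,.084),(-.07,.084)): 
    P=o+x*a+y*b+[0,0,.034]; print(delta(P,tool(45,84.2)))
```

```text
13.7 [ 0.42136934 -0.15960858  0.02189064] [ 0.1 -1.   1.8] 12.585099851952204 19.964893328931268
[-0.0029 -0.0021 -0.0037  0.0009  0.1779  0.0121]
[-0.0029 -0.0021 -0.0037 -0.0007  0.162   0.0121]
```

{"op": "arm_command", "data": {
  "deltas": [0, 0, 0, 0, 0, 0.015, 0, 0, 0, 0, 0, 0, 0.035, 0, 0, 0, 0, 0, 0.005, 0.053, 0, 0, 0, 0, 0, 0.03, 0.055, 0, 0, 0, 0, 0, 0.06, 0.055, 0, 0, 0, 0, 0, 0.09, 0.055, 0, 0, 0, 0, 0, 0.12, 0.055, 0, 0, 0, 0, 0.001, 0.15, 0.055, 0, 0, 0, 0, 0.001, 0.17, 0.055, 0, 0, 0, 0, 0.001, 0.178, 0.052, 0, 0, 0, 0, 0.001, 0.178, 0.042, 0, 0, 0, 0, 0.001, 0.178, 0.035, 0, 0, 0, 0, 0.001, 0.178, 0.035, 0, 0, 0, 0, 0.001, 0.178, 0.035, 0]
}}

```text
clock: 15.1
position: [0.4223, 0.0173, 0.0562]
ee_rot: [-1.854, -1.679, -0.767]
force: [-0.2, 0.0, -0.5]
width: 0.133
gripper_force: 19.9
```

Run:
```python
from h import *
s=sensors.observe();print(s["clock"],s["position"],s["joints"].round(2),s["force"].round(1),s["width"]*91.8)
a=np.array([.1013,.9949,0]);b=np.array([-.9949,.1013,0]);o=np.array([.5113,.0635,0])
d=s["position"]-o; print("tray xy",d@a,d@b-.095)
im=optics.get_image("wrist"); sd=optics.get_image("side")[300:440,280:430]
cv2.imwrite("pics/w6.png",np.hstack([im[:, :],cv2.copyMakeBorder(sd,0,340,0,0,0)]))
```

```text
15.1 [0.42226625 0.01731737 0.05622919] [ 0.01  0.73  0.55  2.24 -1.2   1.21  1.44] [-0.2  0.  -0.5] 12.241117897590808
tray xy -0.05496621723778987 -0.011098622724547633
```

View pics/w6.png

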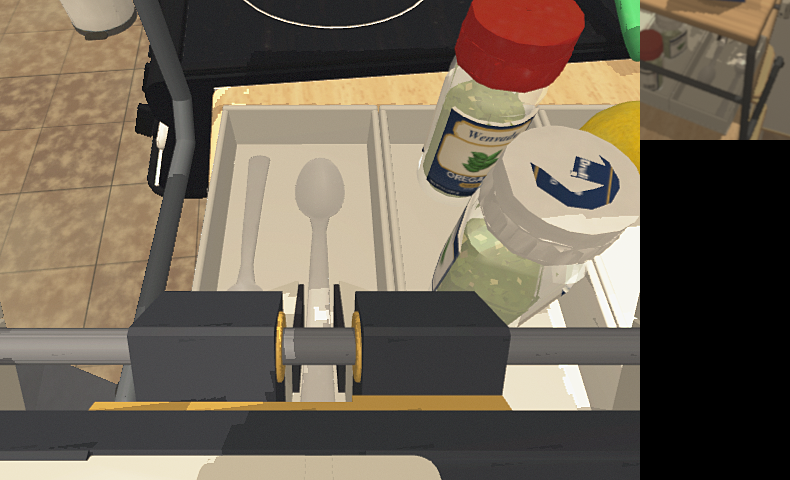

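The spoon hangs level inside the left tray, with its bowl at (320,188) beside the fixed spoon at (255,210), and the jar is clear of the gripper.

{"op": "arm_command", "data": {
  "deltas": [0, 0, 0, 0, 0, -0.012, 0, 0, 0, 0, 0, 0, -0.02, 0, 0, 0, 0, 0, 0, -0.024, 0, 0, 0, 0, 0, 0, -0.024, 0, 0, 0, 0, 0, 0, -0.024, 0]
}}

```text
clock: 15.7
position: [0.4221, 0.0185, 0.0326]
ee_rot: [-1.852, -1.68, -0.767]
force: [0.5, -0.2, -0.1]
width: 0.136
gripper_force: 19.9
```

{"op": "arm_command", "data": {
  "deltas": [0, 0, 0, 0, 0, -0.003, 0, 0, 0, 0, 0, 0, -0.003, 0, 0, 0, 0, 0, 0, -0.003, 20, 0, 0, 0, 0, 0, -0.003, 22, 0, 0, 0, 0, 0, -0.003, 22, 0, 0, 0, 0, -0.01, 0.01, 22, 0, 0, 0, 0, -0.03, 0.03, 22, 0, 0, 0, 0, -0.06, 0.06, 22, 0, 0, 0, 0, -0.1, 0.1, 40, 0, 0, 0, 0, -0.14, 0.12, 66, 0, 0, 0, 0, -0.14, 0.12, 66, 0, 0, 0, 0, -0.14, 0.12, 66]
}}

```text
clock: 16.9
position: [0.4225, -0.1226, 0.1531]
ee_rot: [-1.854, -1.68, -0.769]
force: [0.3, 1.0, -0.4]
width: 0.535
gripper_force: 0.0
```

Run:
```python
from h import *
s=sensors.observe();print(s["clock"],s["position"],s["joints"].round(2),s["force"].round(1))
for z in (.12,.036):print(delta([.570,-.187,z],tool(45,92.4)))
c=optics.calibration("wrist"); im=optics.get_image("wrist")
cv2.imwrite("pics/w7.png",im)
print(proj(c,[[.57,-.187,.028]]))
```

```text
16.9 [ 0.42249459 -0.12263892  0.15307217] [ 0.18  0.64  0.68  2.01 -0.91  1.46  1.3 ] [ 0.3  1.  -0.4]
[-0.0021 -0.0015  0.0885  0.1475 -0.0644 -0.0331]
[-0.0021 -0.0015  0.0885  0.1475 -0.0644 -0.1171]
[[577.56533661 471.56421442]]
```

View pics/w7.png

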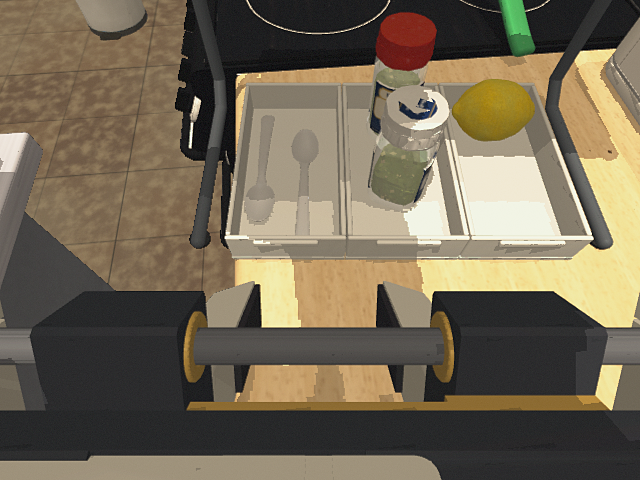

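The spoon lies flat in the left tray at (303,180), beside the fixed one, and the jar is upright in the middle tray. The lemon is next.

{"op": "arm_command", "data": {
  "deltas": [0, 0, 0.03, 0.04, -0.02, 0, 76, 0, 0, 0.06, 0.08, -0.04, 0, 76, 0, 0, 0.088, 0.12, -0.06, 0, 76, 0, 0, 0.088, 0.148, -0.073, -0.02, 76, 0, 0, 0.088, 0.148, -0.073, -0.05, 76, 0, 0, 0.088, 0.148, -0.073, -0.07, 76, 0, 0, 0.088, 0.148, -0.073, -0.07, 76, 0, 0, 0.088, 0.148, -0.073, -0.07, 76]
}}

```text
clock: 17.75
position: [0.5696, -0.1937, 0.0828]
ee_rot: [-1.714, -1.784, -0.71]
force: [-0.2, -0.0, 0.9]
width: 0.828
gripper_force: 0.0
```

Run:
```python
from h import *
s=sensors.observe();print(s["clock"],s["position"],s["joints"].round(2),s["force"].round(1),s["width"])
c=optics.calibration("wrist"); im=optics.get_image("wrist")
h=cv2.cvtColor(im,cv2.COLOR_BGR2HSV); m=((h[...,0]>20)&(h[...,0]<32)&(h[...,1]>200)).astype(np.uint8)
n,l,st,ce=cv2.connectedComponentsWithStats(m)
for i in range(1,n):
    if st[i,4]>600: print(st[i],ce[i])
print("pred tip/centre",proj(c,[[.57,-.148,.028],[.57,-.187,.028],[.57,-.187,.056]]))
print(delta([.571,-.1955,.0365],tool(45,92.4)))
cv2.imwrite("pics/w8.png",im)
```

```text
17.75 [ 0.56961686 -0.19373116  0.0828437 ] [ 0.24  0.95  0.59  1.52 -0.96  1.61  1.21] [-0.2 -0.   0.9] 0.8282205495480508
[ 269  277   81   50 2182] [309.46837764 305.06828598]
[ 266  365  102   37 3051] [320.21173386 382.16519174]
pred tip/centre [[323.49797741 275.58741441]
 [320.70961842 345.28003428]
 [320.70635927 328.58902657]]
[-0.0028 -0.0026 -0.0004  0.0009 -0.0012 -0.0472]
```

{"op": "arm_command", "data": {
  "deltas": [0, 0, 0, 0, -0.001, -0.02, 76, 0, 0, 0, 0, -0.001, -0.04, 76, 0, 0, 0, 0, -0.001, -0.046, 76, 0, 0, 0, 0, -0.001, -0.046, 76, 0, 0, 0, 0, -0.001, -0.046, 45, 0, 0, 0, 0, -0.001, -0.046, 45, 0, 0, 0, 0, -0.001, -0.046, 45, 0, 0, 0, 0, -0.001, -0.046, 45, 0, 0, 0, 0, -0.001, -0.046, 45],
  "force": 20
}}

```text
clock: 18.7
position: [0.5706, -0.1957, 0.0373]
ee_rot: [-1.715, -1.787, -0.711]
force: [-0.1, -1.3, 2.5]
width: 0.576
gripper_force: 20.0
```

Run:
```python
from h import *
s=sensors.observe();print(s["clock"],s["position"],s["force"].round(1),s["width"]*91.8,s["gripper_force"])
print(delta([.6016,.0126,.058],tool(45,84.2)))
```

```text
18.7 [ 0.57056452 -0.19572304  0.03727709] [-0.1 -1.3  2.5] 52.88335079216606 20.00035193923395
[-0.0025 -0.0019 -0.0917  0.031   0.2083  0.0207]
```

{"op": "arm_command", "data": {
  "deltas": [0, 0, 0, 0, 0, 0.02, 45, 0, 0, 0, 0, 0, 0.05, 45, 0, 0, -0.02, 0, 0.02, 0.07, 45, 0, 0, -0.05, 0.01, 0.06, 0.07, 45, 0, 0, -0.08, 0.02, 0.1, 0.07, 45, 0, 0, -0.091, 0.03, 0.14, 0.065, 45, 0, 0, -0.091, 0.031, 0.17, 0.06, 45, 0, 0, -0.091, 0.031, 0.195, 0.055, 45, 0, 0, -0.091, 0.031, 0.207, 0.05, 45, 0, 0, -0.091, 0.031, 0.208, 0.04, 45, 0, 0, -0.091, 0.031, 0.208, 0.03, 45, 0, 0, -0.091, 0.031, 0.208, 0.023, 45, 0, 0, -0.091, 0.031, 0.208, 0.023, 45, 0, 0, -0.091, 0.031, 0.208, 0.023, 45]
}}

```text
clock: 20.1
position: [0.6012, 0.0112, 0.0594]
ee_rot: [-1.858, -1.675, -0.769]
force: [0.1, -0.4, -1.4]
width: 0.585
gripper_force: 20.0
```

Run:
```python
from h import *
s=sensors.observe();print(s["clock"],s["position"],s["joints"].round(2),s["force"].round(1),s["width"]*91.8,s["gripper_force"])
print(delta([.6016,.0126,.058],tool(45,84.2)))
im=optics.get_image("wrist"); cv2.imwrite("pics/w9.png",im)
h=cv2.cvtColor(im,cv2.COLOR_BGR2HSV); m=((h[...,0]>18)&(h[...,0]<34)&(h[...,1]>190)).astype(np.uint8)
n,l,st,ce=cv2.connectedComponentsWithStats(m)
for i in range(1,n):
    if st[i,4]>600: print(st[i],ce[i])
a=np.array([.1013,.9949,0]);b=np.array([-.9949,.1013,0]);o=np.array([.5113,.0635,0]);F=lambda x,y,z:o+x*a+y*b+[0,0,z]
print(proj(optics.calibration("wrist"),[F(.053,-.095,.032),F(.085,-.052,.035),F(.085,-.138,.035),F(0,-.052,.035),F(0,-.138,.035)]).round(0))
```

```text
20.1 [0.60123782 0.01118592 0.05935407] [-0.04  0.85  0.53  1.83 -1.21  1.32  1.11] [ 0.1 -0.4 -1.4] 53.66900851357264 19.999866333673708
[-0.0026 -0.0027  0.0003  0.0004  0.0014 -0.0014]
[ 249  122  137  101 8747] [317.02480851 171.05842003]
[ 252  231  128   96 7765] [308.70006439 285.41184804]
[ 266  365  109   37 3056] [322.28599476 380.75752618]
[[319. 174.]
 [247. 128.]
 [392. 128.]
 [231. 255.]
 [407. 255.]]
```

{"op": "arm_command", "data": {
  "deltas": [0, 0, 0, 0, 0, -0.002, 45, 0, 0, 0, 0, 0, -0.002, 45, 0, 0, 0, 0, 0, -0.002, 66, 0, 0, 0, 0, 0, -0.002, 66, 0, 0, 0, 0, 0, -0.002, 66, 0, 0, 0, 0, 0, -0.002, 66, 0, 0, 0, 0, -0.01, 0.012, 66, 0, 0, 0, 0, -0.03, 0.035, 66, 0, 0, 0, 0, -0.06, 0.07, 66, 0, 0, 0, 0, -0.1, 0.1, 66, 0, 0, 0, -0.03, -0.14, 0.12, 66, 0, 0, 0, -0.06, -0.16, 0.14, 66, 0, 0, 0, -0.08, -0.16, 0.14, 66, 0, 0, 0, -0.08, -0.16, 0.14, 66, 0, 0, 0, -0.08, -0.16, 0.14, 66, 0, 0, 0, -0.08, -0.16, 0.14, 66]
}}

```text
clock: 21.75
position: [0.5219, -0.1472, 0.2]
ee_rot: [-1.855, -1.677, -0.77]
force: [-0.1, 0.2, 0.1]
width: 0.721
gripper_force: 0.0
```

Run:
```python
from h import *
s=sensors.observe();print(s["clock"],s["position"],s["force"].round(1),s["width"]*91.8)
a=np.array([.1013,.9949,0]);b=np.array([-.9949,.1013,0]);o=np.array([.5113,.0635,0])
tr=lambda P:(np.array([(P-o)@a,(P-o)@b])).round(3)
for k in range(2):
    c=optics.calibration("wrist"); im=optics.get_image("wrist")
    h=cv2.cvtColor(im,cv2.COLOR_BGR2HSV); m=((h[...,0]>18)&(h[...,0]<34)&(h[...,1]>190)).astype(np.uint8)
    n,l,st,ce=cv2.connectedComponentsWithStats(m)
    for i in range(1,n):
        if st[i,4]>600: print(st[i],ce[i].round(0),tr(at(c,*ce[i],.035)))
    cv2.imwrite(f"pics/w1{k}.png",im)
F=lambda x,y,z:o+x*a+y*b+[0,0,z]
print(proj(c,[F(-.085,-.052,.035),F(-.085,-.138,.035),F(.085,-.052,.035),F(.085,-.138,.035)]).round(0))
# bystanders in top view: compare with start image
t=optics.get_image("top"); d=cv2.absdiff(t,cv2.imread("pics/top0.png")).max(2)
for n,(u,v) in dict(timer=(299,176),mug=(408,190),shaker=(395,302),red=(463,269)).items(): print(n,(d[v-18:v+19,u-22:u+23]>50).mean().round(3))
```

```text
21.75 [ 0.52188721 -0.1471637   0.19998695] [-0.1  0.2  0.1] 66.20180553631286
[ 342  108   72   53 2449] [378. 134.] [ 0.052 -0.094]
[ 356  168   59   68 2818] [385. 202.] [-0.035 -0.094]
[ 343  108   71   53 2415] [378. 133.] [ 0.053 -0.094]
[ 356  168   59   68 2837] [385. 202.] [-0.035 -0.094]
[[342. 247.]
 [439. 247.]
 [338. 112.]
 [416. 112.]]
timer 0.792
mug 0.419
shaker 0.956
red 0.761
```

Run:
```python
from h import *
for n,I in (("side",dict(shaker=(415,212,14,22),mug=(310,180,22,28),red=(399,165,15,24))),("top",dict(timer=(299,176,17,17),mug=(408,190,24,24),shaker=(395,302,12,12)))):
    t=optics.get_image(n); r=cv2.imread(f"pics/{n}0.png")
    for k,(u,v,w,h) in I.items():
        T=r[v-h:v+h,u-w:u+w]; S=t[v-h-12:v+h+12,u-w-12:u+w+12]
        _,m,_,p=cv2.minMaxLoc(cv2.matchTemplate(S,T,cv2.TM_CCOEFF_NORMED)); print(n,k,round(m,2),p[0]-12,p[1]-12)
```

```text
side shaker 0.97 0 0
side mug 0.59 0 1
side red 0.53 2 -5
top timer 0.98 0 0
top mug 0.94 0 0
top shaker 0.55 7 5
```

```bash
python3 -c "
from cell import arm
print(arm.sign_off())"
```

```text
the job is handed in; nothing more can be done
None
```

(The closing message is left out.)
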